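# Index the bathroom carousel one stop

### The arm

A 6-joint arm with a two-finger parallel gripper is mounted at the origin on the work surface. World frame = base frame: x ahead of the robot, y to its left, z up, the work surface at z = 0. Lengths are in m, angles in rad, forces in N, time in s.
With the tool pointing down it reaches from about 0.4 to 0.825 m from the base axis. Payload 7 kg.
Tool frame: the origin (TCP) lies on the centre line of the jaws, within the pads' length; the fingertips stand 22 mm ahead of it and the grasp point (between the pads) lies 3 mm ahead of it; z points along the fingers, y is the line along which they close (so a half turn about z gives the same grasp; the last joint's range is limited). The gripper opens to 88 mm and grips with 3 to 60 N. Pads are 19 mm wide; open, the fingers measure 130 mm over their backs; the gripper's body (78 mm by 193 mm) begins 47 mm behind the grasp point.
Start: joints at [1.388, 0.359, 0.012, 0, -1.224, -0.288], TCP at [0.306, 0.602, 0.249] pointing down, gripper open.
Joint ranges: [-3.07, 3.07], [-1.43, 2.12], [-1.02, 1.25], [-3.03, 1.67], [-3.05, -0], [-3.03, 3.03]. Speed limits (rad/s): [2.39, 2.39, 3.01, 3.14, 3.14, 3.14].

### API

Orientations are given as [roll, pitch, yaw] about the fixed x, y, z axes, in that order (R = Rz(yaw) Ry(pitch) Rx(roll)).
In Python, from station import monitor, viewer, order gives the robot as it stands. The module is installed in compiled form; this text tells all that it offers.
- The arm moves only by the tool servo_tool, never from a script. Its argument "targets" is a list of rows, each an object with "angular": the turn, a rotation vector about the tool's x, y, z in degrees, a list of three; "xyz": the shift along the tool's x, y, z in cm, a list of three; "claw": the finger opening in cm, from 0 to 8.76. A call has 1 to 20 rows; each row shifts and turns the commanded pose from where the row before left it, along the tool's axes as they then stand; what a row does not reach is not made up. A row lasts 1/10 s, in which the tool goes at most 50 mm and 8.59 degrees, less where a joint would pass 70% of its speed; a pose out of reach is approached as far as the arm can. A call is refused whole if a number of a shift passes 5 or a number of a turn 8.59, either way. A call with a gripper value outside its range is refused whole. The fingers move at their own pace and stop on an object; "force" is the grip in N (left out, the last holds). Time passes only in rows, so rows that do not move let the fingers close. It gives the time, the measured TCP pose, the force, the opening and the grip force at its end, in the units of the state.
- monitor.get_state(): the state, without advancing time (a new reading comes with each control period).
- viewer.grab_frame(name): name is "scene" or "side" or "wrist"; returns a dict with "color" (384x512x3 uint8, blue, green, red), "fovy" (degrees; the focal length in pixels is half the picture's height over the tangent of half this angle, whatever the lens; pixels are square), "cx", "cy" (the principal point, pixels), "R" (3x3) and "t" (3): a world point X has camera coordinates R X + t. Camera axes: x right, y down, z forward; pixel columns grow to the right and rows downward; lengths in m; the calibration is good to about 2 mm. A picture is of the moment at which its call begins. There is no depth.
- order.job_done(): hands the job in; it is judged then, once.
The state is a dict: "t": time; "q": joint angles; "qd": joint speeds; "joint_efforts": joint torques, N m; "eef_pos": TCP position; "ee_rot": TCP orientation; "force": force on the tool from outside, world axes, zero at the start; "moment": the same for the moment, N m; "width": finger opening in m; "gripper_force": force on a finger pad.
Only numpy, scipy, OpenCV 4.12 (cv2) and the standard library are available. Lean on these libraries where they do the work, as an engineer would, in place of code of your own. Each camera call takes 0.05 s, during which the arm holds its last target. There are 200 camera calls.

### The job

Bring the white pump dispenser round to the front of the swivel stand: draw the stand's spring index pin up by its red knob, turn the carousel one stop in the direction that brings the pump dispenser to the front, and let the pin drop fully home in the next hole, then let go. Feel for the hole and never press the pin hard against the ring, neither down on it nor sideways in a hole; keep the pump, cup and jar standing on the carousel and leave the other things on the shelf alone.

Things in the scene. Friction and masses are not known exactly. Their poses are not given: they have to be found in the camera images.
- base: Fixed round wooden foot of the swivel stand, 340 mm across, 18 mm thick; origin at the centre of its underside, on the carousel's pivot axis; z up; its -x axis points to the stand's front (roughly towards the robot). A brass index ring lies on it, radii 120 to 160 mm, top 30 mm above the origin, smooth between its three 11 mm holes on a circle of radius 140 mm.
- start_hole (a point): Mouth of the start hole in the ring, at the stand's front, where the pin sits at first. One further hole lies to each side, nominally 60 degrees on round the pivot; but the ring's side pieces have been shifted by hand, so each may lie anywhere from 48 to 72 degrees from the start hole. No reading gives their exact place: feel for them.
- pin: Spring index pin on an arm of the carousel, 140 mm from the pivot; goes round with it, and the carousel is turned by it. Origin: centre of its red knob, an upright cylinder 26 mm across, 32 mm tall. Slides straight up, at most 18 mm, against a spring (4 N home, 6.7 N drawn). Knob centre above the base's underside: 76 mm home in a hole, 85 mm with the foot on top of the ring, 94 mm fully drawn.
- bush (a point): Centre of the top of the steel bush that guides the pin, 26 mm across, 52 mm above the base's underside, 8 mm below the knob's underside when home. The pin is 8 mm thick with a rounded foot, 9 mm deep in its hole. Pushed along the ring with its knob free to move up and down, it snaps into a hole by itself; pressed hard sideways there it may hang part-way until the push is eased.
- carousel (a joint): Angle of the carousel (light wooden tray, 216 mm across, top 46 mm above the base's underside) about the pivot; 0 = pin in the start hole, positive = anticlockwise seen from above, stops at +-1.42 rad; turns with under 2 N at the knob.
- pump_mid (a point): White plastic pump dispenser with lever top and spout, empty, 56 mm across, 140 mm tall, standing loose on the carousel 62 mm from the pivot, 60 degrees to one side or the other of the pin; point on its axis 70 mm above its foot.
- cup_mid (a point): Blue plastic cup, 68 mm across, 85 mm tall, standing loose on the carousel on the other side of the pin; point on its axis half-way up.
- jar_mid (a point): Green glass jar with wooden lid, 56 mm across, 70 mm tall, standing loose on the carousel opposite the pin; point on its axis half-way up.
- holder_mid (a point): Teak soap block holder, slatted, 85 x 120 x 22 mm, with a soap on it; its centre. Not to be moved.
- soap_mid (a point): White soap block, 55 x 80 x 22 mm, lying on the holder; its centre. Not to be moved.
- file_mid (a point): Steel nail file with black handle, 175 x 15 x 8 mm, lying on the mat; near its centre. Not to be moved.
- comb_mid (a point): Dark wooden comb with beads, 150 x 45 x 15 mm, lying on the mat; near its centre. Not to be moved.
Things that resemble listed ones, but are neither listed nor needed, are in the scene too. Of the things that look like the part that bears cup_mid, the smaller one is meant.

How it is judged:
By the outcome, as a careful person would: the job done as asked, in the order asked, and still so for the second after the job is handed in, with the robot touching nothing.
It also fails if it takes over 54 s, if anything falls off the work surface, if the arm or the gripper's body presses on something with over 40 N, if the wrist force passes 120 N, or if a joint passes its speed limit or range.

## Working session

There is one attempt and no reset: what is moved stays moved. The work goes in short steps, Python scripts to look and compute and a tool call to move; the robot and the scene stay as the last step left them, time stands still between calls to the robot, and variables do not carry over. Pictures are saved under pics/ and viewed, at most 10 in all, crops included, and the job is handed in when it is done.

Besides the shell and the picture viewer there is one more tool, called after "Request:" as name(argument=value, ...), one argument or row to a line, values as JSON. servo_tool: Moves the arm, as the interface text tells. Its arguments: {"type":"object","properties":{"targets":{"type":"array"},"force":{"type":"number"}},"required":["targets"]}

```bash
mkdir -p pics
cat > h.py <<'E'
import numpy as np, cv2
from station import monitor, viewer, order
def grab(n,f):
    d=viewer.grab_frame(n); cv2.imwrite(f'pics/{f}.png',d['color']); np.savez(f'pics/{f}.npz',**d); return d
def cam(f):
    d=np.load(f'pics/{f}.npz'); F=192/np.tan(np.radians(float(d['fovy']))/2); return d,F
def ray(f,u,v):
    d,F=cam(f); R=d['R'];r=R.T@np.array([(u-d['cx'])/F,(v-d['cy'])/F,1]); return -R.T@d['t'],r/np.linalg.norm(r)
def atz(f,u,v,z):
    c,r=ray(f,u,v); return c+r*(z-c[2])/r[2]
def proj(f,X):
    d,F=cam(f); p=d['R']@X+d['t']; return p[:2]/p[2]*F+[d['cx'],d['cy']]
def tri(obs):
    A=0;b=0
    for f,u,v in obs:
        c,r=ray(f,u,v);P=np.eye(3)-np.outer(r,r);A=A+P;b=b+P@c
    return np.linalg.solve(A,b)
E
python3 - <<'E'
from h import *
a=[grab(n,n+'0') for n in('scene','side')]
for n in('scene0','side0'): print(ray(n,256,192), cam(n)[1])
im=np.vstack([x['color'] for x in a]); 
cv2.imwrite('pics/both.png',cv2.resize(np.hstack([x['color'] for x in a]),(800,300)))
s=monitor.get_state();print(s)
E
```

```text
(array([ 1.00169731, -0.64379135,  0.94167092]), array([-0.37654717,  0.56779256, -0.73199989])) 382.3282049231937
(array([ 0.11763294, -0.64908986,  0.83150945]), array([ 0.40394323,  0.62332781, -0.66954634])) 399.23443934816754
{'t': 0.1, 'q': array([ 1.38809791e+00,  3.59319161e-01,  1.11521915e-02, -3.10924948e-04,
       -1.22411171e+00, -2.88088899e-01]), 'qd': array([ 1.42686754e-03,  2.11839096e-05,  5.13198694e-04,  1.20069514e-03,
        8.92124917e-04, -1.12832412e-03]), 'joint_efforts': array([-2.66851835e-03, -5.84163022e+01,  2.93751901e+01,  7.01567397e+00,
        1.01571370e-02, -5.45938769e-05]), 'eef_pos': array([0.30601499, 0.60118815, 0.24771415]), 'ee_rot': array([ 3.14008834e+00, -1.40945153e-04, -4.70893069e-01]), 'force': array([0.38369202, 0.38420208, 0.51344426]), 'moment': array([-0.00955966, -0.01151912, -0.01492007]), 'gripper_force': 0.0, 'width': 0.08764904742791009}
```

View pics/scene0.png

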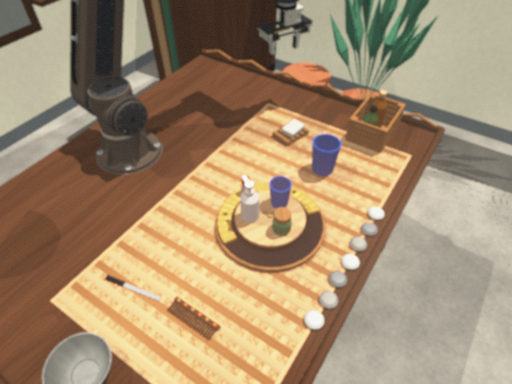

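View pics/side0.png

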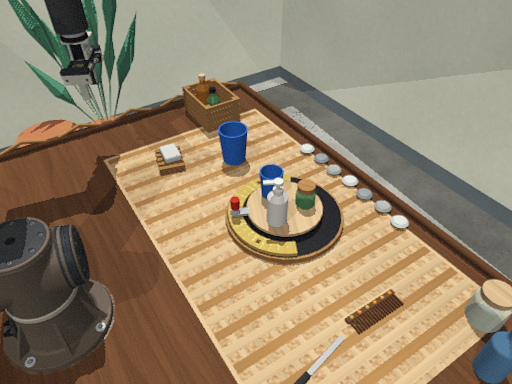

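Run:
```python
from h import *
a=cv2.imread('pics/scene0.png')[160:280,195:345];b=cv2.imread('pics/side0.png')[150:270,210:360]
cv2.imwrite('pics/c0.png',np.hstack([cv2.resize(x,(400,320),interpolation=cv2.INTER_CUBIC) for x in(a,b)]))
```

```text
(no output)
```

View pics/c0.png

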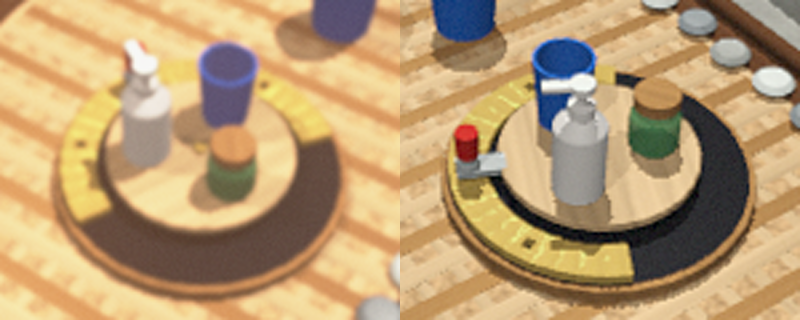

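```bash
cat > fit.py <<'E'
from h import *
from scipy.optimize import least_squares
S=lambda x,y:('scene0',195+x/2.667,160+y/2.667)
D=lambda x,y:('side0',210+(x-400)/2.667,150+y/2.667)
tray=[S(104,160),S(298,160),S(200,232),D(495,155),D(702,155),D(597,227)]
base=[S(55,165),S(343,170),D(443,165),D(756,180)]
def res(p):
    o=[np.hypot(*(atz(*t,p[2]+.046)[:2]-p[:2]))-.108 for t in tray]
    o+=[np.hypot(*(atz(*t,p[2]+.018)[:2]-p[:2]))-.170 for t in base]
    return o+[(p[2]-.003)*1]
r=least_squares(res,[.6,0,0]);p=r.x;print('pivot',p,np.round(res(p),4))
k=tri([S(133,68),D(466,143)]);print('knob tri',k)
for t in (S(133,68),D(466,143)): print('knob at z',atz(*t,p[2]+.076))
k=atz(*D(466,143),p[2]+.076)
print('r',np.hypot(*(k-p)[:2]),'ang',np.degrees(np.arctan2(*(k-p)[1::-1])))
for n,pts,h in(('pump',[S(146,165),D(578,200)],.046),('jar',[S(232,135),D(657,88)],.116),('cup',[S(228,55),D(565,55)],.131)):
    for t in pts:
        q=atz(*t,p[2]+h);print(n,q,np.hypot(*(q-p)[:2]),np.degrees(np.arctan2(*(q-p)[1::-1])))
for t in(S(82,143),S(180,75),S(308,112),D(528,242),D(545,85)):
    q=atz(*t,p[2]+.03);print('hole?',q,np.hypot(*(q-p)[:2]),np.degrees(np.arctan2(*(q-p)[1::-1])))
E
python3 fit.py
```

```text
pivot [ 0.62964671 -0.00954665 -0.00303508] [-0.0001  0.004   0.0026  0.0036 -0.0001  0.0027 -0.0041 -0.0038 -0.0013
 -0.0019 -0.006 ]
knob tri [0.50281589 0.04797508 0.06524622]
knob at z [0.51001352 0.034274   0.07296492]
knob at z [0.5003053  0.04909727 0.07296492]
r 0.14201517663193822 ang 155.6102689819874
pump [ 0.59081805 -0.05900718  0.04296492] 0.06288091167071094 -128.1334499584532
pump [ 0.56764111 -0.05728658  0.04296492] 0.07825468624296696 -142.40626832367735
jar [ 0.67648573 -0.02093827  0.11296492] 0.048204382400943414 -13.6693937065222
jar [ 0.68730169 -0.02501897  0.11296492] 0.059694962420563644 -15.021986500476148
cup [0.6188589  0.06611199 0.12796492] 0.07642385917957205 98.11484229553913
cup [0.62786609 0.05639562 0.12796492] 0.06596630611632595 91.54676781482759
hole? [ 0.50283404 -0.06241062  0.02696492] 0.13739014994791174 -157.37037522605368
hole? [0.53949336 0.09202044 0.02696492] 0.1358068542159753 131.59301974995822
hole? [0.7001764  0.1241312  0.02696492] 0.15114298842845478 62.18344927826665
hole? [ 0.50209404 -0.06486855  0.02696492] 0.139033083310091 -156.55274949009183
hole? [0.65023184 0.12497767 0.02696492] 0.1360901938449419 81.29999525333339
```

Request:
servo_tool(
  targets=[
    {"xyz": [2,1.9,0],"angular": [0,0,0],"claw": 5},
    {"xyz": [2.7,2.5,0],"angular": [0,0,0],"claw": 5},
    {"xyz": [2.7,2.5,0],"angular": [0,0,0],"claw": 5},
    {"xyz": [2.7,2.5,0],"angular": [0,0,0],"claw": 5},
    {"xyz": [2.7,2.5,0],"angular": [0,0,0],"claw": 5},
    {"xyz": [2.7,2.5,0],"angular": [0,0,0],"claw": 5},
    {"xyz": [2.7,2.5,0],"angular": [0,0,0],"claw": 5},
    {"xyz": [2.7,2.5,0],"angular": [0,0,0],"claw": 5},
    {"xyz": [2.7,2.5,0],"angular": [0,0,0],"claw": 5},
    {"xyz": [2.7,2.5,0],"angular": [0,0,0],"claw": 5},
    {"xyz": [2.7,2.6,0.5],"angular": [0,0,0],"claw": 5},
    {"xyz": [2.7,2.6,1],"angular": [0,0,0],"claw": 5},
    {"xyz": [2.7,2.6,1],"angular": [0,0,0],"claw": 5},
    {"xyz": [2.7,2.6,1],"angular": [0,0,-1],"claw": 5},
    {"xyz": [2.7,2.6,1],"angular": [0,0,-1],"claw": 5},
    {"xyz": [2.5,2.3,1],"angular": [0,0,-1],"claw": 5},
    {"xyz": [0,0,0],"angular": [0,0,0],"claw": 5},
    {"xyz": [0,0,0],"angular": [0,0,0],"claw": 5},
    {"xyz": [0,0,0],"angular": [0,0,0],"claw": 5},
  ],
)

```text
t: 2.0
eef_pos: [0.5048, 0.057, 0.1937]
ee_rot: [-3.141, -0.0, -0.418]
force: [0.4, 0.1, 0.8]
width: 0.0499
gripper_force: 0.0
```

Run:
```python
from h import *
a=[grab(n,n+'1') for n in('wrist','side')]
s=monitor.get_state();print({k:np.round(s[k],4) for k in('t','q','eef_pos','ee_rot','force')})
c=cv2.resize(a[1]['color'][130:270,190:360],(340,280),interpolation=cv2.INTER_CUBIC)
o=np.zeros((384,852,3),np.uint8);o[:,:512]=a[0]['color'];o[:280,512:]=c
cv2.imwrite('pics/c1.png',o[:,:800])
```

```text
{'t': np.float64(2.1), 'q': array([ 0.5004,  0.1282, -0.4299, -0.    , -1.0121,  0.6531]), 'eef_pos': array([0.5048, 0.0574, 0.1939]), 'ee_rot': array([-3.1411e+00, -4.0000e-04, -4.1730e-01]), 'force': array([ 0.7072, -0.3313,  0.253 ])}
```

View pics/c1.png

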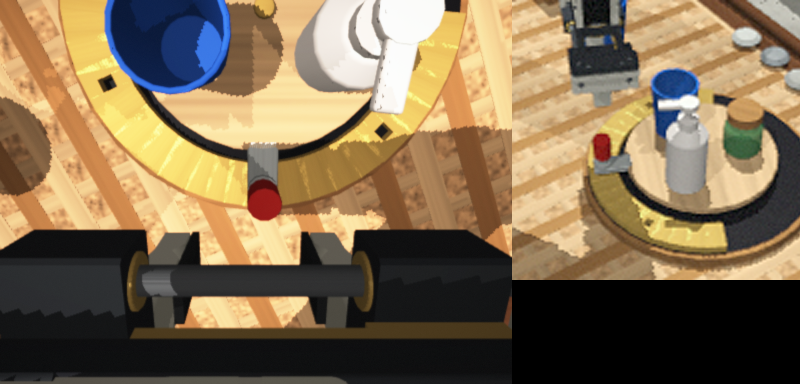

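Run:
```python
from h import *
p=np.array([.6296,-.0095]);z0=0.0
print(ray('wrist1',256,192))
for n,t,h in(('knobtop',(264,203),.092),('holeL',(108,83),.03),('holeR',(383,130),.03)):
  for z0 in(-.003,.0,.003):
    q=atz('wrist1',*t,z0+h);print(n,q.round(4),np.hypot(*(q[:2]-p)),np.degrees(np.arctan2(*(q[:2]-p)[::-1])))
print(tri([('wrist1',264,200),('side1',190+(602-512)/2,130+146/2)]))
print('side1 knob', atz('side1',235,203,.076))
R=cam('wrist1')[0]['R'];print(proj('wrist1',np.array([.5003,.049,.092])))
import cv2
im=cv2.imread('pics/wrist1.png')
m=((im[...,2]>110)&(im[...,1]<60)&(im[...,0]<60)).astype(np.uint8);n,l,s,c=cv2.connectedComponentsWithStats(m);i=s[1:,4].argmax()+1;print(s[i],c[i])
print('bigcup', atz('side0',233,160,0),'soap',atz('side0',170,155,.03))
```

```text
(array([0.57168677, 0.02792177, 0.33038515]), array([-0.24713695,  0.08924563, -0.96486193]))
knobtop [0.4998 0.0482 0.089 ] 0.14210116954490165 156.03054131369342
knobtop [0.5006 0.048  0.092 ] 0.14118179233388675 155.97673763835706
knobtop [0.5015 0.0477 0.095 ] 0.14026254125142842 155.92222867856958
holeL [0.632  0.1319 0.027 ] 0.1414038926739729 89.02348170483229
holeL [0.6314 0.1309 0.03  ] 0.14036705382270953 89.25977831770538
holeL [0.6308 0.1298 0.033 ] 0.13933263793331122 89.49958762741626
holeR [ 0.5004 -0.0682  0.027 ] 0.14193750260882856 -155.5868261036185
holeR [ 0.5011 -0.0672  0.03  ] 0.1409036561737575 -155.82009006509156
holeR [ 0.5018 -0.0663  0.033 ] 0.13987217969962196 -156.05679837214888
[0.49930596 0.0475664  0.07746928]
side1 knob [0.500615   0.04803447 0.076     ]
[262.89956207 203.96082158]
[248 188  34  32 838] [264.55131265 203.8973747 ]
bigcup [6.42575170e-01 3.04717426e-01 1.11022302e-16] soap [0.46121774 0.40971133 0.03      ]
```

Request:
servo_tool(
  targets=[
    {"xyz": [0,0.5,1.0],"angular": [0,0,0],"claw": 5},
    {"xyz": [0,0.5,2],"angular": [0,0,0],"claw": 5},
    {"xyz": [0,0,2],"angular": [0,0,0],"claw": 5},
    {"xyz": [0,0,2],"angular": [0,0,0],"claw": 5},
    {"xyz": [0,0,2],"angular": [0,0,0],"claw": 5},
    {"xyz": [0,0,1.2],"angular": [0,0,0],"claw": 5},
    {"xyz": [0,0,0.8],"angular": [0,0,0],"claw": 5},
    {"xyz": [0,0,0],"angular": [0,0,0],"claw": 5},
    {"xyz": [0,0,0],"angular": [0,0,0],"claw": 5},
    {"xyz": [0,0,0],"angular": [0,0,0],"claw": 5},
  ],
)

```text
t: 3.1
eef_pos: [0.5013, 0.0476, 0.0844]
ee_rot: [-3.141, -0.001, -0.418]
force: [-0.5, 0.3, -0.2]
width: 0.0498
gripper_force: 0.0
```

Run:
```python
from h import *
a=[grab(n,n+'2') for n in('wrist','side')]
c=cv2.resize(a[1]['color'][140:260,190:330],(448,384),interpolation=cv2.INTER_CUBIC)
w=cv2.resize(a[0]['color'][100:340,150:370],(352,384))
cv2.imwrite('pics/c2.png',np.hstack([w,c]))
im=a[0]['color'];m=((im[...,2]>80)&(im[...,1]<60)&(im[...,0]<60)).astype(np.uint8);n,l,s,c=cv2.connectedComponentsWithStats(m);i=s[1:,4].argmax()+1;print(s[i],c[i])
s=monitor.get_state();e=s['eef_pos'];print(e,s['force'],proj('wrist2',e),proj('wrist2',np.array([*e[:2],.092])),proj('wrist2',np.array([.5005,.048,.092])))
```

```text
[230 229  43  36 972] [251.31687243 249.42489712]
[0.50117574 0.04757925 0.08428899] [-0.26156495 -0.43579434 -0.74936571] [251.23209049 270.23255358] [251.30117804 279.05289243] [251.03698133 280.72920069]
```

View pics/c2.png

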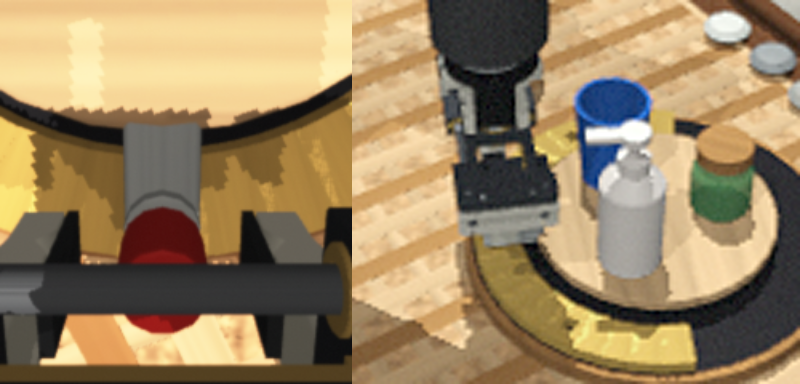

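Request:
servo_tool(
  targets=[
    {"xyz": [0,0,0.2],"angular": [0,0,0],"claw": 3.5},
    {"xyz": [0,0,0],"angular": [0,0,0],"claw": 2.8},
    {"xyz": [0,0,0],"angular": [0,0,0],"claw": 2.0},
    {"xyz": [0,0,0],"angular": [0,0,0],"claw": 2.0},
    {"xyz": [0,0,0],"angular": [0,0,0],"claw": 2.0},
    {"xyz": [0,0,0],"angular": [0,0,0],"claw": 2.0},
  ],
  force=20,
)

```text
t: 3.8
eef_pos: [0.5007, 0.0473, 0.0816]
ee_rot: [3.142, 0.0, -0.418]
force: [-1.4, -0.9, 0.8]
width: 0.0253
gripper_force: 20.0
```

Request:
servo_tool(
  targets=[
    {"xyz": [0,0,-0.2],"angular": [0,0,0],"claw": 2.0},
    {"xyz": [0,0,-0.3],"angular": [0,0,0],"claw": 2.0},
    {"xyz": [0,0,-0.3],"angular": [0,0,0],"claw": 2.0},
    {"xyz": [0,0,-0.3],"angular": [0,0,0],"claw": 2.0},
    {"xyz": [0,0,-0.3],"angular": [0,0,0],"claw": 2.0},
    {"xyz": [0,0,0],"angular": [0,0,0],"claw": 2.0},
    {"xyz": [0,0,0],"angular": [0,0,0],"claw": 2.0},
  ],
  force=20,
)

```text
t: 4.5
eef_pos: [0.5007, 0.0474, 0.0956]
ee_rot: [-3.141, -0.0, -0.418]
force: [3.0, -1.2, -6.1]
width: 0.0256
gripper_force: 20.0
```

Request:
servo_tool(
  targets=[
    {"xyz": [0.003,-0.244,0],"angular": [0,0,1],"claw": 2.0},
    {"xyz": [0.01,-0.489,0],"angular": [0,0,2],"claw": 2.0},
    {"xyz": [0.01,-0.489,0],"angular": [0,0,2],"claw": 2.0},
    {"xyz": [0.01,-0.489,0],"angular": [0,0,2],"claw": 2.0},
    {"xyz": [0.01,-0.489,0],"angular": [0,0,2],"claw": 2.0},
    {"xyz": [0.003,-0.244,0],"angular": [0,0,1],"claw": 2.0},
    {"xyz": [0,0,0],"angular": [0,0,0],"claw": 2.0},
    {"xyz": [0,0,0],"angular": [0,0,0],"claw": 2.0},
  ],
  force=20,
)

```text
t: 5.3
eef_pos: [0.5125, 0.0687, 0.0954]
ee_rot: [3.141, 0.0, -0.592]
force: [1.8, -1.5, -6.1]
width: 0.0254
gripper_force: 20.0
```

Request:
servo_tool(
  targets=[
    {"xyz": [0.003,-0.244,0],"angular": [0,0,1],"claw": 2.0},
    {"xyz": [0.01,-0.489,0],"angular": [0,0,2],"claw": 2.0},
    {"xyz": [0.01,-0.489,0],"angular": [0,0,2],"claw": 2.0},
    {"xyz": [0.01,-0.489,0],"angular": [0,0,2],"claw": 2.0},
    {"xyz": [0.01,-0.489,0],"angular": [0,0,2],"claw": 2.0},
    {"xyz": [0.01,-0.489,0],"angular": [0,0,2],"claw": 2.0},
    {"xyz": [0.01,-0.489,0],"angular": [0,0,2],"claw": 2.0},
    {"xyz": [0.01,-0.489,0],"angular": [0,0,2],"claw": 2.0},
    {"xyz": [0.01,-0.489,0],"angular": [0,0,2],"claw": 2.0},
    {"xyz": [0.01,-0.489,0],"angular": [0,0,2],"claw": 2.0},
    {"xyz": [0.01,-0.489,0],"angular": [0,0,2],"claw": 2.0},
    {"xyz": [0.01,-0.489,0],"angular": [0,0,2],"claw": 2.0},
    {"xyz": [0.01,-0.489,0],"angular": [0,0,2],"claw": 2.0},
    {"xyz": [0.01,-0.489,0],"angular": [0,0,2],"claw": 2.0},
    {"xyz": [0.01,-0.489,0],"angular": [0,0,2],"claw": 2.0},
    {"xyz": [0.01,-0.489,0],"angular": [0,0,2],"claw": 2.0},
    {"xyz": [0.003,-0.244,0],"angular": [0,0,1],"claw": 2.0},
    {"xyz": [0,0,0],"angular": [0,0,0],"claw": 2.0},
    {"xyz": [0,0,0],"angular": [0,0,0],"claw": 2.0},
  ],
  force=20,
)

```text
t: 7.2
eef_pos: [0.5716, 0.1179, 0.0953]
ee_rot: [3.141, -0.0, -1.151]
force: [1.4, -2.9, -6.6]
width: 0.0254
gripper_force: 20.0
```

Request:
servo_tool(
  targets=[
    {"xyz": [0,0,0.1],"angular": [0,0,0],"claw": 2.0},
    {"xyz": [0,0,0.15],"angular": [0,0,0],"claw": 2.0},
    {"xyz": [0,0,0.15],"angular": [0,0,0],"claw": 2.0},
    {"xyz": [0,0,0],"angular": [0,0,0],"claw": 2.0},
    {"xyz": [0,0,0],"angular": [0,0,0],"claw": 2.0},
    {"xyz": [0,0,0],"angular": [0,0,0],"claw": 2.9},
    {"xyz": [0,0,0],"angular": [0,0,0],"claw": 2.9},
    {"xyz": [0,0,0],"angular": [0,0,0],"claw": 2.9},
    {"xyz": [0,0,0],"angular": [0,0,0],"claw": 2.9},
  ],
  force=5,
)

```text
t: 8.1
eef_pos: [0.5723, 0.1186, 0.0921]
ee_rot: [-3.14, 0.0, -1.151]
force: [-0.2, -1.0, 0.2]
width: 0.0291
gripper_force: 0.0
```

Request:
servo_tool(
  targets=[
    {"xyz": [0.002,-0.244,0],"angular": [0,0,1],"claw": 2.9},
    {"xyz": [0.002,-0.244,0],"angular": [0,0,1],"claw": 2.9},
    {"xyz": [0.002,-0.244,0],"angular": [0,0,1],"claw": 2.9},
    {"xyz": [0.002,-0.244,0],"angular": [0,0,1],"claw": 2.9},
    {"xyz": [0,0,0],"angular": [0,0,0],"claw": 2.9},
  ],
  force=5,
)

```text
t: 8.6
eef_pos: [0.5787, 0.1201, 0.0913]
ee_rot: [3.136, -0.001, -1.223]
force: [-8.8, -4.9, 9.5]
width: 0.0383
gripper_force: 5.0
```

Run:
```python
from h import *
a=[grab(n,n+'3') for n in('wrist','side')]
c=cv2.resize(a[1]['color'][120:240,200:340],(448,384),interpolation=cv2.INTER_CUBIC)
w=cv2.resize(a[0]['color'][40:340,80:400],(352,330))
w=np.vstack([w,np.zeros((54,352,3),np.uint8)])
cv2.imwrite('pics/c3.png',np.hstack([w,c]))
s=monitor.get_state();print(s['eef_pos'],s['ee_rot'],s['force'])
```

```text
[0.57846227 0.12004297 0.09133161] [ 3.13559154e+00 -1.05241708e-03 -1.22277157e+00] [-8.24161764 -4.46402973  8.39323485]
```

View pics/c3.png

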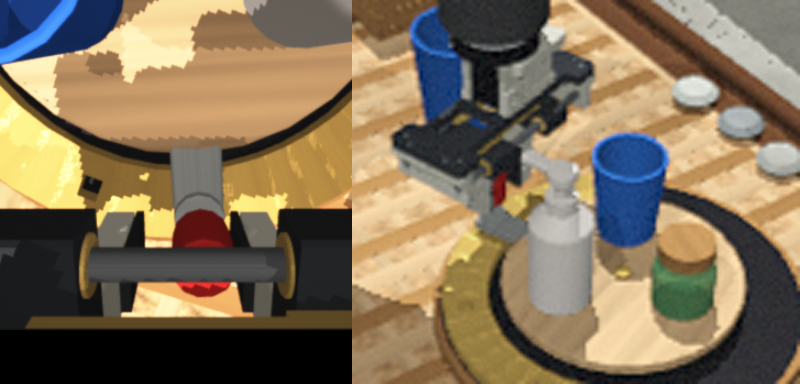

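Run:
```python
from h import *
s=monitor.get_state();print({k:np.round(s[k],4) for k in('t','eef_pos','ee_rot','force','moment','width','gripper_force','q')})
F,M=s['force'],s['moment']
r0=np.cross(F,M)/(F@F)
for l in(-.01,-.005,0,.005,.01): print((r0+l*F).round(4))
e=s['eef_pos']
# knob top blob in wrist3
im=cv2.imread('pics/wrist3.png')
m=((im[...,2]>80)&(im[...,1]<60)&(im[...,0]<60)).astype(np.uint8);n,l,st,c=cv2.connectedComponentsWithStats(m)
for i in st[1:,4].argsort()[::-1][:3]+1: print(st[i],c[i])
piv=np.array([.6296,-.0095])
for th in (112,113,114,115):
  k=piv+.1405*np.array([np.cos(np.radians(th)),np.sin(np.radians(th))])
  for z in(.092,.101): print(th,z,proj('wrist3',np.array([*k,z])))
hl=80+90*320/352,40+185*300/330
for z in(.03,): 
  q=atz('wrist3',*hl,z);print('hole',q,np.hypot(*(q[:2]-piv)),np.degrees(np.arctan2(*(q[:2]-piv)[::-1])))
q=atz('wrist1',388,108,.175);print('spout',q,np.hypot(*(q[:2]-piv)),np.degrees(np.arctan2(*(q[:2]-piv)[::-1])))
w=im[180:340,200:330];cv2.imwrite('pics/c4.png',cv2.resize(w,(650,800))[:600])
```

```text
{'t': np.float64(8.7), 'eef_pos': array([0.5785, 0.12  , 0.0913]), 'ee_rot': array([ 3.1356e+00, -1.1000e-03, -1.2228e+00]), 'force': array([-8.2416, -4.464 ,  8.3932]), 'moment': array([-1.6686,  3.3637,  0.0373]), 'width': np.float64(0.0379), 'gripper_force': np.float64(5.0096), 'q': array([ 5.352e-01,  3.711e-01, -3.674e-01, -1.000e-04, -8.384e-01,
       -1.871e-01])}
[-0.097  -0.0419 -0.3061]
[-0.1382 -0.0642 -0.2641]
[-0.1794 -0.0865 -0.2222]
[-0.2206 -0.1089 -0.1802]
[-0.2618 -0.1312 -0.1383]
[ 237  230   54   35 1468] [262.73501362 249.41825613]
[241 296  49  14 491] [264.99592668 301.19348269]
[ 25 337   1   1   1] [ 25. 337.]
112 0.092 [253.96093899 272.31766085]
112 0.101 [254.36478636 282.85984424]
113 0.092 [259.51601631 272.07547245]
113 0.101 [260.25878129 282.60389601]
114 0.092 [265.06809207 271.74576469]
114 0.101 [266.14974435 282.25593722]
115 0.092 [270.61674397 271.32851871]
115 0.101 [272.03730969 281.81594044]
hole [0.63185706 0.13017233 0.03      ] 0.13969056251170392 89.0741997823852
spout [ 0.54340413 -0.0262647   0.175     ] 0.08781106896010404 -168.99364861014888
```

View pics/c4.png

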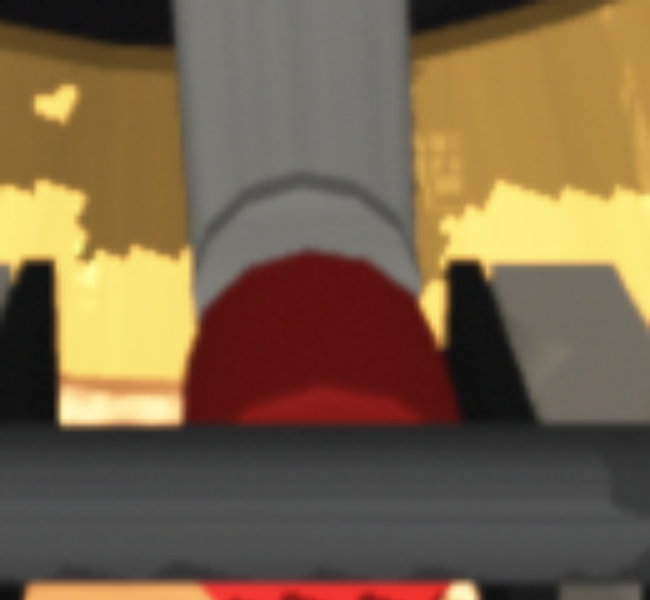

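Request:
servo_tool(
  targets=[
    {"xyz": [0.002,0.244,0],"angular": [0,0,-1],"claw": 3.2},
    {"xyz": [0.002,0.244,0],"angular": [0,0,-1],"claw": 3.2},
    {"xyz": [0,0,0],"angular": [0,0,0],"claw": 3.2},
    {"xyz": [0,0,0],"angular": [0,0,0],"claw": 3.2},
  ],
  force=5,
)

```text
t: 9.1
eef_pos: [0.5752, 0.1194, 0.0914]
ee_rot: [3.139, -0.0, -1.188]
force: [-5.9, -2.6, 4.6]
width: 0.0324
gripper_force: 3.2
```

Run:
```python
from h import *
a=[grab(n,n+'4') for n in('wrist','side','scene')]
s=monitor.get_state();print({k:np.round(s[k],4) for k in('t','eef_pos','ee_rot','force','moment','width','gripper_force')})
w=a[0]['color'][160:384,100:400]
c=a[2]['color'][110:270,190:350]
b=a[1]['color'][90:250,190:350]
cv2.imwrite('pics/c5.png',np.hstack([cv2.resize(b,(400,400),interpolation=2),cv2.resize(c,(400,400),interpolation=2)]))
```

```text
{'t': np.float64(9.25), 'eef_pos': array([0.5752, 0.1194, 0.0914]), 'ee_rot': array([ 3.1387e+00, -3.0000e-04, -1.1877e+00]), 'force': array([-5.6195, -2.2224,  4.6836]), 'moment': array([-0.8268,  2.1737,  0.0359]), 'width': np.float64(0.032), 'gripper_force': np.float64(3.2045)}
```

View pics/c5.png

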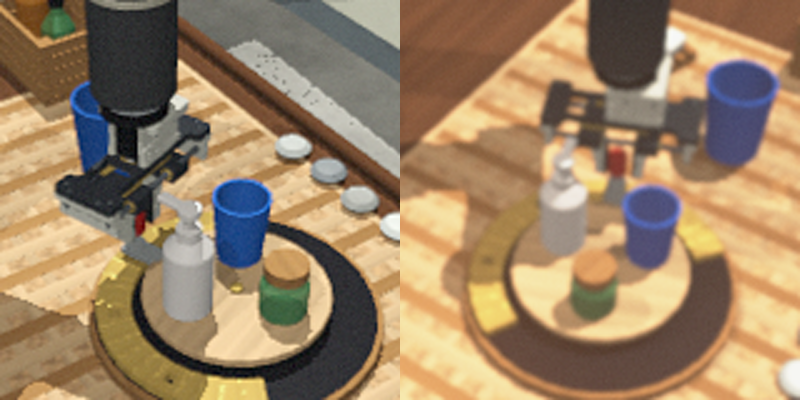

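Request:
servo_tool(
  targets=[
    {"xyz": [0,0,0],"angular": [0,0,0],"claw": 4},
    {"xyz": [0.002,0.244,0],"angular": [0,0,-1],"claw": 4},
    {"xyz": [0.002,0.244,0],"angular": [0,0,-1],"claw": 4},
    {"xyz": [0,0,0],"angular": [0,0,0],"claw": 4},
    {"xyz": [0,0,0],"angular": [0,0,0],"claw": 4},
  ],
  force=5,
)

```text
t: 9.75
eef_pos: [0.5721, 0.1183, 0.0916]
ee_rot: [-3.141, -0.0, -1.151]
force: [0.7, -0.3, -0.4]
width: 0.04
gripper_force: 0.0
```

Run:
```python
from h import *
s=monitor.get_state();print({k:np.round(s[k],4) for k in('t','eef_pos','ee_rot','force','moment','width','gripper_force')})
d=grab('wrist','wrist5');im=d['color']
m=((im[...,2]>80)&(im[...,1]<60)&(im[...,0]<60)).astype(np.uint8);n,l,st,c=cv2.connectedComponentsWithStats(m)
for i in st[1:,4].argsort()[::-1][:2]+1: print(st[i],c[i])
e=s['eef_pos'];print(proj('wrist5',np.array([*e[:2],.101])))
im=cv2.imread('pics/wrist2.png')
```

```text
{'t': np.float64(9.75), 'eef_pos': array([0.5721, 0.1183, 0.0916]), 'ee_rot': array([-3.1411, -0.    , -1.1515]), 'force': array([ 0.6517, -0.3244, -0.3857]), 'moment': array([ 0.0547, -0.0411, -0.0118]), 'width': np.float64(0.04), 'gripper_force': np.float64(0.0)}
[ 223  229   55   36 1529] [250.34336167 248.92020929]
[228 296  47  13 431] [250.83062645 300.84222738]
[250.98659169 280.01837269]
```

Request:
servo_tool(
  targets=[
    {"xyz": [0,0,0],"angular": [0,0,0],"claw": 3},
    {"xyz": [0,0,0],"angular": [0,0,0],"claw": 2},
    {"xyz": [0,0,0],"angular": [0,0,0],"claw": 2},
    {"xyz": [0,0,0],"angular": [0,0,0],"claw": 2},
    {"xyz": [0,0,-0.2],"angular": [0,0,0],"claw": 2},
    {"xyz": [0,0,-0.2],"angular": [0,0,0],"claw": 2},
    {"xyz": [0,0,0],"angular": [0,0,0],"claw": 2},
    {"xyz": [0.003,-0.244,0],"angular": [0,0,1],"claw": 2.0},
    {"xyz": [0.01,-0.489,0],"angular": [0,0,2],"claw": 2.0},
    {"xyz": [0.01,-0.489,0],"angular": [0,0,2],"claw": 2.0},
    {"xyz": [0.01,-0.489,0],"angular": [0,0,2],"claw": 2.0},
    {"xyz": [0.01,-0.489,0],"angular": [0,0,2],"claw": 2.0},
    {"xyz": [0.01,-0.489,0],"angular": [0,0,2],"claw": 2.0},
    {"xyz": [0.01,-0.489,0],"angular": [0,0,2],"claw": 2.0},
    {"xyz": [0.01,-0.489,0],"angular": [0,0,2],"claw": 2.0},
    {"xyz": [0.01,-0.489,0],"angular": [0,0,2],"claw": 2.0},
    {"xyz": [0.01,-0.489,0],"angular": [0,0,2],"claw": 2.0},
    {"xyz": [0.003,-0.244,0],"angular": [0,0,1],"claw": 2.0},
    {"xyz": [0,0,0],"angular": [0,0,0],"claw": 2.0},
    {"xyz": [0,0,0],"angular": [0,0,0],"claw": 2.0},
  ],
  force=20,
)

```text
t: 11.8
eef_pos: [0.6189, 0.1295, 0.0953]
ee_rot: [3.141, -0.0, -1.5]
force: [1.0, -3.5, -6.0]
width: 0.0254
gripper_force: 20.0
```

Run:
```python
from h import *
s=monitor.get_state();print({k:np.round(s[k],4) for k in('t','eef_pos','ee_rot','force','moment','width')})
piv=np.array([.6296,-.0095]);v=s['eef_pos'][:2]-piv;print(np.hypot(*v),156-np.degrees(np.arctan2(*v[::-1])))
d=grab('wrist','wrist6');cv2.imwrite('pics/c6.png',d['color'][100:300])
```

```text
{'t': np.float64(11.8), 'eef_pos': array([0.6189, 0.1295, 0.0953]), 'ee_rot': array([ 3.1409e+00, -4.0000e-04, -1.5004e+00]), 'force': array([ 0.9952, -3.4767, -5.9834]), 'moment': array([-0.9385, -0.2388, -0.0293]), 'width': np.float64(0.0254)}
0.13937384763522967 61.60498904884
```

View pics/c6.png

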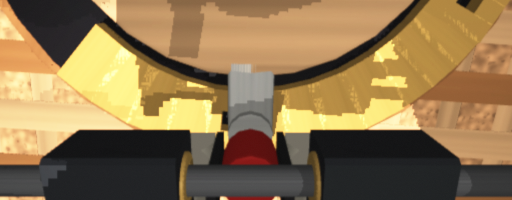

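Request:
servo_tool(
  targets=[
    {"xyz": [0.1,0,0.1],"angular": [0,0,0],"claw": 2.0},
    {"xyz": [0.003,-0.244,0.1],"angular": [0,0,1],"claw": 2.0},
    {"xyz": [0.003,-0.244,0],"angular": [0,0,1],"claw": 2.0},
    {"xyz": [0,0,0.1],"angular": [0,0,0],"claw": 2.0},
    {"xyz": [0,0,0],"angular": [0,0,0],"claw": 2.0},
    {"xyz": [0,0,0],"angular": [0,0,0],"claw": 2.0},
  ],
  force=20,
)

```text
t: 12.45
eef_pos: [0.6244, 0.1296, 0.0927]
ee_rot: [-3.141, 0.001, -1.535]
force: [0.5, 4.4, -5.8]
width: 0.0256
gripper_force: 20.0
```

Request:
servo_tool(
  targets=[
    {"xyz": [-0.055,0,0],"angular": [0,0,0],"claw": 2.0},
    {"xyz": [0,0,0.05],"angular": [0,0,0],"claw": 2.0},
    {"xyz": [0,0,0.05],"angular": [0,0,0],"claw": 2.0},
    {"xyz": [0,0,0],"angular": [0,0,0],"claw": 2.0},
    {"xyz": [0,0,0],"angular": [0,0,0],"claw": 2.0},
  ],
  force=20,
)

```text
t: 12.95
eef_pos: [0.6242, 0.1296, 0.0918]
ee_rot: [-3.141, 0.0, -1.535]
force: [-0.3, 1.9, -3.0]
width: 0.0255
gripper_force: 20.0
```

Request:
servo_tool(
  targets=[
    {"xyz": [-0.01,-0.122,0],"angular": [0,0,0.5],"claw": 2.0},
    {"xyz": [0,-0.122,0],"angular": [0,0,0.5],"claw": 2.0},
    {"xyz": [0,0,0],"angular": [0,0,0],"claw": 2.0},
    {"xyz": [0,0,0],"angular": [0,0,0],"claw": 2.0},
  ],
  force=20,
)

```text
t: 13.35
eef_pos: [0.6269, 0.1297, 0.0915]
ee_rot: [-3.141, -0.0, -1.553]
force: [0.8, 0.6, -5.2]
width: 0.0256
gripper_force: 20.0
```

Request:
servo_tool(
  targets=[
    {"xyz": [0,-0.122,0],"angular": [0,0,0.5],"claw": 2.0},
    {"xyz": [0,0,0],"angular": [0,0,0],"claw": 2.0},
    {"xyz": [0,0,0],"angular": [0,0,0],"claw": 2.0},
  ],
  force=20,
)

```text
t: 13.65
eef_pos: [0.6278, 0.1297, 0.0914]
ee_rot: [3.141, -0.0, -1.562]
force: [0.1, -0.2, -5.6]
width: 0.0258
gripper_force: 20.0
```

Request:
servo_tool(
  targets=[
    {"xyz": [0,-0.122,0],"angular": [0,0,0.5],"claw": 2.0},
    {"xyz": [0,0,0],"angular": [0,0,0],"claw": 2.0},
    {"xyz": [0,0,0],"angular": [0,0,0],"claw": 2.0},
  ],
  force=20,
)

```text
t: 13.95
eef_pos: [0.6289, 0.1297, 0.0914]
ee_rot: [3.141, -0.0, -1.57]
force: [-0.4, -0.1, -6.1]
width: 0.0257
gripper_force: 20.0
```

Request:
servo_tool(
  targets=[
    {"xyz": [0,-0.1,0.05],"angular": [0,0,0.4],"claw": 2.0},
    {"xyz": [0,0,0.05],"angular": [0,0,0],"claw": 2.0},
    {"xyz": [0,0,0],"angular": [0,0,0],"claw": 2.0},
    {"xyz": [0,0,0],"angular": [0,0,0],"claw": 2.0},
  ],
  force=20,
)

```text
t: 14.35
eef_pos: [0.6299, 0.1297, 0.0905]
ee_rot: [3.141, -0.0, -1.577]
force: [-1.1, -1.9, -6.3]
width: 0.0261
gripper_force: 20.0
```

Request:
servo_tool(
  targets=[
    {"xyz": [0.01,-0.05,0.05],"angular": [0,0,0.2],"claw": 2.0},
    {"xyz": [0,0,0.1],"angular": [0,0,0],"claw": 2.0},
    {"xyz": [0,0,0.05],"angular": [0,0,0],"claw": 2.0},
    {"xyz": [0,0,0],"angular": [0,0,0],"claw": 2.0},
    {"xyz": [0,0,0],"angular": [0,0,0],"claw": 2.0},
  ],
  force=20,
)

```text
t: 14.85
eef_pos: [0.6305, 0.1297, 0.0886]
ee_rot: [3.142, -0.0, -1.581]
force: [0.2, -1.6, -5.8]
width: 0.0257
gripper_force: 20.0
```

Request:
servo_tool(
  targets=[
    {"xyz": [0,0,0.1],"angular": [0,0,0],"claw": 2.0},
    {"xyz": [0,0,0.1],"angular": [0,0,0],"claw": 2.0},
    {"xyz": [0,0,0],"angular": [0,0,0],"claw": 2.0},
    {"xyz": [0,0,0],"angular": [0,0,0],"claw": 2.0},
  ],
  force=20,
)

```text
t: 15.25
eef_pos: [0.6304, 0.1297, 0.0865]
ee_rot: [3.141, -0.0, -1.581]
force: [-0.8, -2.2, -5.1]
width: 0.0257
gripper_force: 20.0
```

Home is at TCP about 0.0826; three more mm, then release.

Request:
servo_tool(
  targets=[
    {"xyz": [0.01,0,0.1],"angular": [0,0,0],"claw": 2.0},
    {"xyz": [0,0,0.1],"angular": [0,0,0],"claw": 2.0},
    {"xyz": [0,0,0.1],"angular": [0,0,0],"claw": 2.0},
    {"xyz": [0,0,0],"angular": [0,0,0],"claw": 2.0},
    {"xyz": [0,0,0],"angular": [0,0,0],"claw": 2.0},
  ],
  force=20,
)

```text
t: 15.75
eef_pos: [0.6305, 0.1297, 0.0836]
ee_rot: [-3.142, -0.0, -1.581]
force: [-1.1, -1.9, -4.7]
width: 0.0258
gripper_force: 20.0
```

Request:
servo_tool(
  targets=[
    {"xyz": [0,0,0],"angular": [0,0,0],"claw": 3.0},
    {"xyz": [0,0,0],"angular": [0,0,0],"claw": 4.0},
    {"xyz": [0,0,0],"angular": [0,0,0],"claw": 5.0},
    {"xyz": [0,0,0],"angular": [0,0,0],"claw": 5.0},
    {"xyz": [0,0,0],"angular": [0,0,0],"claw": 5.0},
  ],
)

```text
t: 16.25
eef_pos: [0.6307, 0.1298, 0.0839]
ee_rot: [-3.141, 0.0, -1.581]
force: [0.7, -1.0, 0.1]
width: 0.0496
gripper_force: 0.0
```

Request:
servo_tool(
  targets=[
    {"xyz": [0,0,-1],"angular": [0,0,0],"claw": 5.0},
    {"xyz": [0,0,-2],"angular": [0,0,0],"claw": 5.0},
    {"xyz": [0,0,-3],"angular": [0,0,0],"claw": 5.0},
    {"xyz": [0,0,-3],"angular": [0,0,0],"claw": 5.0},
    {"xyz": [0,0,-2],"angular": [0,0,0],"claw": 5.0},
    {"xyz": [0,0,-1],"angular": [0,0,0],"claw": 5.0},
    {"xyz": [0,0,0],"angular": [0,0,0],"claw": 5.0},
    {"xyz": [0,0,0],"angular": [0,0,0],"claw": 5.0},
  ],
)

```text
t: 17.05
eef_pos: [0.63, 0.1295, 0.2028]
ee_rot: [3.141, -0.0, -1.581]
force: [0.2, -0.4, -0.7]
width: 0.0497
gripper_force: 0.0
```

Run:
```python
from h import *
a=[grab(n,n+'7') for n in('wrist','side')]
s=monitor.get_state();print({k:np.round(s[k],4) for k in('t','eef_pos','force','width')})
im=a[0]['color'];m=((im[...,2]>110)&(im[...,1]<60)&(im[...,0]<60)).astype(np.uint8);n,l,st,c=cv2.connectedComponentsWithStats(m);i=st[1:,4].argmax()+1;print(st[i],c[i])
for z in(.092,.101): print(z,proj('wrist7',np.array([.6307,.1297,z])))
b=a[1]['color'][80:260,170:370];cv2.imwrite('pics/c7.png',np.hstack([cv2.resize(im[:300],(400,360)),cv2.resize(b,(400,360),interpolation=2)]))
```

```text
{'t': np.float64(17.15), 'eef_pos': array([0.6298, 0.1294, 0.2021]), 'force': array([ 0.1498,  0.164 , -1.2091]), 'width': np.float64(0.0501)}
[234 184  31  16  93] [250.66666667 189.44086022]
0.092 [248.96529537 198.83864179]
0.101 [248.96018912 202.30525317]
```

View pics/c7.png

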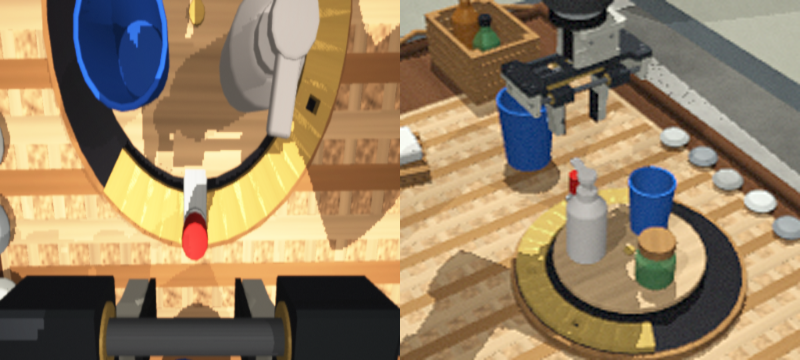

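Run:
```python
from h import *
for f,k in(('wrist7',(.6307,.1297)),('wrist1',(.5005,.048))):
  im=cv2.imread(f'pics/{f}.png').astype(int);d,F=cam(f)
  red=(im[...,2]>90)&(im[...,2]>2.5*im[...,1])&(im[...,2]>2.5*im[...,0])
  red[230:]=0
  print(f,[ (r,np.flatnonzero(red[r])[[0,-1]].tolist(),int(im[r,250 if f=='wrist7' else 264,2])) for r in range(180,226) if red[r].any()])
  for z in(.092,.101):
    P=np.array([[k[0]+.013*np.cos(t),k[1]+.013*np.sin(t),z] for t in np.linspace(0,6.28,60)])
    q=np.array([proj(f,x) for x in P]);print(z,q.min(0),q.max(0))
```

```text
wrist7 [(180, [249, 257], 94), (181, [248, 258], 95), (182, [247, 259], 96), (183, [247, 260], 95), (184, [246, 261], 110), (185, [243, 262], 183), (186, [236, 262], 240), (187, [240, 262], 250), (188, [238, 263], 251), (189, [235, 263], 251), (190, [235, 263], 251), (191, [235, 263], 252), (192, [235, 263], 252), (193, [234, 264], 252), (194, [234, 264], 252), (195, [234, 264], 252), (196, [234, 264], 252), (197, [234, 264], 252), (198, [233, 265], 252), (199, [233, 265], 252), (200, [233, 265], 252), (201, [233, 265], 252), (202, [234, 265], 252), (203, [234, 265], 252), (204, [234, 265], 252), (205, [234, 264], 252), (206, [234, 264], 252), (207, [235, 263], 252), (208, [236, 263], 253), (209, [236, 262], 253), (210, [237, 261], 252), (211, [238, 260], 253), (212, [239, 260], 252), (213, [240, 258], 252), (214, [242, 256], 252), (215, [245, 253], 252)]
0.092 [231.72475684 182.06427887] [266.18623633 215.15538881]
0.101 [231.11983607 184.98841607] [266.78073044 219.13373313]
wrist1 [(188, [262, 266], 109), (189, [258, 271], 140), (190, [256, 273], 151), (191, [255, 274], 151), (192, [253, 275], 152), (193, [252, 277], 151), (194, [251, 278], 152), (195, [250, 278], 151), (196, [250, 279], 152), (197, [249, 279], 152), (198, [249, 279], 151), (199, [248, 280], 152), (200, [248, 280], 152), (201, [248, 281], 152), (202, [248, 281], 150), (203, [248, 281], 152), (204, [248, 281], 151), (205, [248, 281], 150), (206, [248, 281], 151), (207, [248, 280], 151), (208, [248, 280], 150), (209, [249, 280], 151), (210, [249, 280], 151), (211, [250, 279], 151), (212, [251, 278], 151), (213, [251, 278], 151), (214, [252, 277], 152), (215, [253, 276], 151), (216, [254, 275], 152), (217, [255, 273], 151), (218, [257, 271], 151), (219, [259, 269], 157)]
0.092 [246.22670027 185.90015766] [281.8645501  219.98276272]
0.101 [246.10597714 189.07869977] [283.02820569 224.2794466 ]
```

```bash
python3 -c "
from station import order;print(order.job_done())"
```

```text
the job is handed in; nothing more can be done
None
```

The carousel was turned one stop clockwise and the pump dispenser is at the front. The pin reads home in the next hole and has been let go. Pump, cup and jar are still standing, and the job was handed in at about 17 s. On the way one push left the pin jammed on the ring at about 42 degrees, with about 9.5 N sideways and 9.5 N vertical at the tool, until I eased it off. I don't know whether that counts as pressing hard.

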